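# Pulse the rusk mill

### The job

The rusks are already in the baby-food mill: take its clear lid off the high chair tray by the orange grip, let the two lugs down through the notches in the mill's collar until the lid sits fully home, then twist it clockwise (seen from above) against its spring to the orange pulse mark, half of its turn and well short of the black mark where it locks with a click. Hold it there for three seconds and finish still gripping the lid and holding it at the pulse mark; do not let it spring back and do not let it lock. Leave the plate, beaker, teether, dispenser, spoon and puree jar where they are.

Things in the scene. Friction and masses are not known exactly. Their poses are not given: they have to be found in the camera images.
- lid: the mill's loose lid, 0.09 to 0.17 kg: clear smoke-tinted dome, 76 mm across, 56 mm high, orange grip bar on top, standing open side down on the tray. Origin: centre of its underside; z up, x along the bar. Two orange lugs (round studs 14 mm wide, 9.5 mm high) stick out at its foot at +x and -x to 47 mm from the axis, below the ends of the bar. A half turn makes no difference
- lid_grip (a point): where to put the TCP on the lid: on its axis, 80 mm above its underside, axes as the lid's. The bar here is 62 mm long (x), 20 mm wide (y) and runs from 56 to 87 mm above the underside; grip it across its width from above
- mill: fixed cordless mill on the bench, left of the tray: round sage-green motor base, 122 mm high, 116 mm across at the foot, 108 mm at the collar, with a round socket in its top around a steel bowl holding two rusks (bowl floor 70 mm up). Origin: centre of its underside; z up; x points through the two notches, so the lid goes in at the mill's yaw or half a turn from it
- mill_collar (a point): centre of the socket's mouth, on the mill's axis at the collar's top, 122 mm above the bench. The mouth is a flange 79 mm across inside (1.6 mm to spare all round the lid) and 5 mm thick, cut by two notches
- mill_socket (a point): centre of the socket's floor, 105 mm above the bench: the lid's underside is here when it is fully home, 17 mm below the collar's top, and its lugs can then turn under the flange, clockwise only, with 2.5 mm of play upward. A lid whose lugs miss the notches stays 17 mm higher
- notch_a (a point): notch for a lug at the mill's +x, at the collar's top, 44 mm from the axis; 20 mm wide, about 3 mm to spare on each side of a lug
- notch_b (a point): the other notch, at the mill's -x, likewise
- pulse_mark_a (a point): orange mark, 10 x 5 mm, on the collar's top, 47 mm from the axis, 0.60 rad clockwise (seen from above) from notch_a: the mill pulses while the lid's grip bar points to the two orange marks, give or take 0.15 rad
- pulse_mark_b (a point): the other orange mark, across the collar, 0.60 rad clockwise from notch_b
- lock_mark_a (a point): black mark on the collar's top, 1.20 rad clockwise from notch_a, where the locked lid stops; another lies across the collar. From 0.87 rad of lid turn the lugs meet sprung pins (the lid then resists with some 0.5 N m); at about 1.0 rad they snap past and the lid is locked
- switch_ring (a joint): angle (rad) of the spring ring in the socket that the lugs push round: 0 at rest, grows clockwise, about the lid's turn from the notches minus 0.1 (play). 0.5 at the pulse mark; pulsing from 0.35 to 0.68; over 0.85 counts as locked; end 1.1. The spring pushes back with 0.13 N m at the pulse mark (0.06 at rest) and turns back a lid let go
- rusk_a: rusk in the bowl, 32 x 13 x 10 mm; origin: centre of its underside. Stays in the bowl
- rusk_b: the second rusk in the bowl, the same
- tray: fixed grey plastic high chair tray, 340 (x) x 500 (y) mm, floor 6 mm and rim 24 mm above the bench; origin: centre of its underside
- plate: orange divided plate on the tray, 176 mm across, 28 mm high; origin: centre of its underside
- beaker: clear beaker standing on the tray, 72 mm across, 88 mm high; origin: centre of its underside
- teether: yellow teether ring lying on the tray, 84 mm across, 17 mm high; origin: centre of its underside
- dispenser: pill-shaped aluminium formula dispenser standing on the tray, 49 mm across, 104 mm high; origin: centre of its underside
- spoon: green baby spoon lying on the tray, 140 mm long (its x axis); origin: under its middle
- puree_jar: puree jar with a white cap on the bench to the left of the mill, 62 mm across, 85 mm high; origin: centre of its underside
Mind the look-alikes: they are no part of the job. Leave any blue look-alike of the lid alone.

How it is judged:
By the outcome, as a careful person would: the job done as asked, in the order asked, and still so for the second after the job is handed in, while the arm keeps its last pose, push and grip.
It also fails if it takes over 48 s, if anything falls off the work surface, if the arm or the gripper's body presses on something with over 40 N, if the wrist force passes 120 N, or if a joint passes its speed limit or range.

### The arm

A 7-joint arm with a two-finger parallel gripper is mounted at the origin on the work surface. World frame = base frame: x ahead of the robot, y to its left, z up, the work surface at z = 0. Lengths are in m, angles in rad, forces in N, time in s.
With the tool pointing down it reaches from about 0.4 to 0.9 m from the base axis. Payload 5.5 kg.
Tool frame: the origin (TCP) lies between the finger pads, 19 mm behind the fingertips; this is the grasp point; z points along the fingers, y is the line along which they close (so a half turn about z gives the same grasp; the last joint's range is limited). The gripper opens to 85 mm and grips with 20 to 120 N. Pads are 22 mm wide; open, the fingers measure 114 mm over their backs; the gripper's body (76 mm by 85 mm) begins 54 mm behind the grasp point. The pads swing forward as they close: fully open they stand 13 mm farther back than shut.
Start: joints at [1.41, 0.501, -0.427, 1.55, 0.221, 1.138, -0.21], TCP at [0.267, -0.592, 0.25] pointing down, gripper open.
Joint ranges: [-2.88, 2.88], [-0.31, 2.03], [-1.54, 1.56], [0.2, 2.42], [-1.41, 4.55], [0.19, 2.02], [-2.57, 2.57]. Speed limits (rad/s): [2.57, 2.57, 3.14, 3.14, 3.14, 3.14, 3.14].

### API

Orientations are given as a rotation vector (axis times angle).
In Python, from rig import bot gives the robot as it stands.
- The arm moves only by the shell command python3 -m pendant 'ROWS'. ROWS is a JSON object of lists of equal length, an entry for each row: "grip": the closure, from 0 (fully open) to 1 (shut); "xyz": the shift along the tool's x, y, z in cm, a list of three; "twist": the turn, a rotation vector about the tool's x, y, z in degrees, a list of three. In form: {"grip": [grip, ...], "xyz": [[tx, ty, tz], ...], "twist": [[rx, ry, rz], ...]}. A call has 1 to 20 rows; each row is the pose to reach, as a shift and turn from the pose commanded when the call began, along the tool's axes at that moment; what a row does not reach only later rows make up. A row lasts 1/8 s, in which the tool goes at most 62.5 mm and 10.7 degrees, less where a joint would pass 70% of its speed; a pose out of reach is approached as far as the arm can. A call with a gripper value outside its range is refused whole. The fingers move at their own pace and stop on an object; the grip force is fixed at half the most. Time passes only in rows, so rows that repeat a pose let the fingers close. It gives the time, the measured TCP pose, the force, the opening and the grip force at its end, in the units of the state.
- bot.read_state(): the state, without advancing time (a new reading comes with each control period).
- bot.capture(name): name is "scene" or "top" or "wrist"; returns a dict with "color" (480x640x3 uint8, red, green, blue), "fx", "fy", "cx", "cy" (pixels), "extrinsics" (4x4, takes a point from world to camera coordinates). Camera axes: x right, y down, z forward; pixel columns grow to the right and rows downward; lengths in m; the calibration is good to about 2 mm. A picture is of the moment at which its call begins. There is no depth.
- bot.job_done(): hands the job in; it is judged then, once.
The state is a dict: "time_s": time; "joint_pos": joint angles; "dq": joint speeds; "joint_efforts": joint torques, N m; "position": TCP position; "tcp_rot": TCP orientation; "force": force on the tool from outside, world axes, zero at the start; "wrist_torque": the same for the moment, N m; "grip_width": opening from 0.0 (shut) to 1.0 (fully open); "grip_force": force on a finger pad.
Only numpy, scipy, OpenCV 4.12 (cv2) and the standard library are available. Lean on these libraries where they do the work, as an engineer would, in place of code of your own. Each camera call takes 0.05 s, during which the arm holds its last target. There are 200 camera calls.

## Working session

There is one attempt and no reset: what is moved stays moved. The work goes in short steps, Python scripts to look and compute and a shell command to move; the robot and the scene stay as the last step left them, time stands still between calls to the robot, and variables do not carry over. Pictures are saved under pics/ and viewed, at most 10 in all, crops included, and the job is handed in when it is done.

```bash
mkdir -p pics; cat > h.py <<'E'
import numpy as np, cv2
from rig import bot
from scipy.spatial.transform import Rotation as R
def ray(c,u,v,z):
    E=np.array(c["extrinsics"]);Rm=E[:3,:3];o=-Rm.T@E[:3,3]
    d=Rm.T@np.array([(u-c["cx"])/c["fx"],(v-c["cy"])/c["fy"],1])
    return o+d*(z-o[2])/d[2]
def proj(c,p):
    E=np.array(c["extrinsics"]);q=E[:3,:3]@np.array(p)+E[:3,3]
    return c["fx"]*q[0]/q[2]+c["cx"],c["fy"]*q[1]/q[2]+c["cy"]
def cap(n,f=None):
    c=bot.capture(n)
    if f: cv2.imwrite("pics/"+f,c["color"][:,:,::-1])
    return c
E
python3 - <<'E'
from h import *
s=bot.read_state();print(s)
for n in("top","scene"):
    c=cap(n,n+"1.png");E=np.array(c["extrinsics"]);print(n,c["fx"],c["cx"],c["cy"],-E[:3,:3].T@E[:3,3]);print(E.round(3))
E
```

```text
{'time_s': 0.0, 'joint_pos': array([ 1.41018954,  0.50183698, -0.4267883 ,  1.5514819 ,  0.22079538,
        1.13828271, -0.21029659]), 'dq': array([-0.00115974,  0.00166257,  0.00158574, -0.00206153, -0.0010487 ,
       -0.00080228, -0.00059504]), 'joint_efforts': array([-3.62909122e-04, -5.69514728e+01, -5.81628576e+00, -2.80944979e+01,
        1.06987450e-02,  1.16472194e-02,  5.67189090e-06]), 'position': array([ 0.26698646, -0.59190345,  0.24895259]), 'tcp_rot': array([-3.06942349e+00, -6.60431180e-01,  5.43249780e-04]), 'force': array([ 0.53202211,  0.03811204, -0.481212  ]), 'wrist_torque': array([-0.01416196, -0.04271486,  0.03539982]), 'grip_force': 0.0, 'grip_width': 0.9987847641879338}
top 572.2733075330266 310.64517637834734 235.597828820798 [0.27555447 0.08585308 1.21438761]
[[-0.007 -1.    -0.029  0.122]
 [-0.981  0.012 -0.194  0.505]
 [ 0.194  0.027 -0.981  1.135]
 [ 0.     0.     0.     1.   ]]
scene 558.3908059252552 320.33170337400435 238.1919659934977 [1.22007477 0.1570007  1.26109344]
[[-0.097  0.995  0.013 -0.054]
 [ 0.834  0.088 -0.545 -0.344]
 [-0.543 -0.042 -0.839  1.727]
 [ 0.     0.     0.     1.   ]]
```

View pics/top1.png

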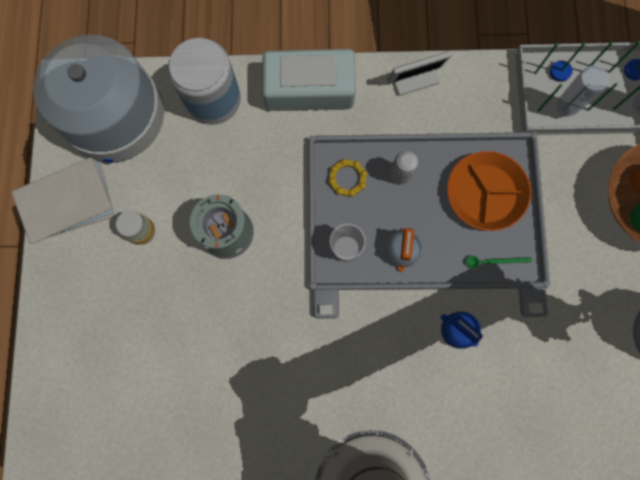

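View pics/scene1.png

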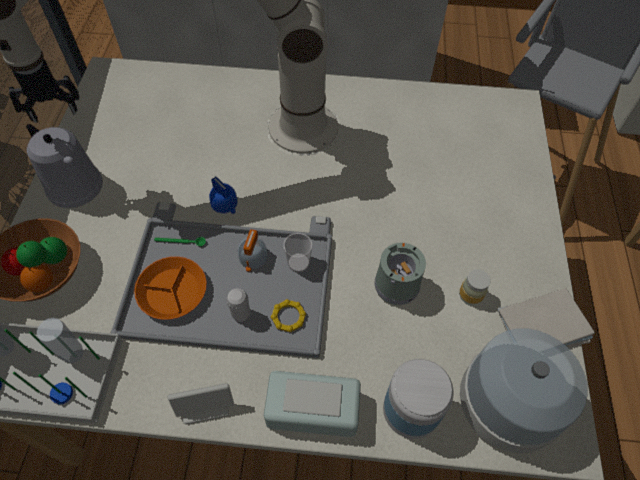

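Candidates for the lid: the smoke dome with orange bar at top (405,245) / scene (252,250); the blue look-alike at (461,330) / (223,195); the clear beaker at (347,242); the orange plate at (488,190). By its description (smoke dome, orange bar and lugs, on the tray) it is the one at (405,245). The mill is at top (218,222) / scene (402,270). Next: a close crop and measurements.

```bash
python3 - <<'E'
from h import *
im={}
for n,b in(("top",[(375,215,440,285),(185,190,255,260)]),("scene",[(225,215,285,285),(370,235,430,305)])):
    c=cap(n);im[n]=c
    hsv=cv2.cvtColor(c["color"],cv2.COLOR_RGB2HSV)
    m=cv2.inRange(hsv,(3,150,90),(18,255,255))
    for k,(x0,y0,x1,y1) in enumerate(b):
        q=np.zeros_like(m);q[y0:y1,x0:x1]=m[y0:y1,x0:x1]
        N,l,st,ce=cv2.connectedComponentsWithStats(q)
        for i in range(1,N):
            if st[i,4]<4: continue
            print(n,"lid" if k==0 else "mill",st[i],ce[i].round(1),"z122",ray(c,*ce[i],.122).round(4),"z93",ray(c,*ce[i],.093).round(4),"z11",ray(c,*ce[i],.011).round(4))
            if st[i,4]>60:
                r=cv2.minAreaRect(np.argwhere(l==i)[:,::-1].astype(np.float32));print(" rect",r)
t=[]
for n,b in(("top",(375,215,440,285)),("top",(185,190,255,260)),("scene",(225,215,285,285)),("scene",(370,235,430,305))):
    x0,y0,x1,y1=b;t.append(cv2.resize(im[n]["color"][y0:y1,x0:x1,::-1],(390,290) if 0 else (390,295),interpolation=cv2.INTER_CUBIC))
cv2.imwrite("pics/crop1.png",np.vstack([np.hstack(t[:2]),np.hstack(t[2:])]))
E
```

```text
top lid [403 229  11  30 165] [407.5 243.4] z122 [ 0.4743 -0.0713  0.122 ] z93 [ 0.4796 -0.0754  0.093 ] z11 [ 0.4945 -0.0872  0.011 ]
 rect ((407.82415771484375, 243.48965454101562), (9.336801528930664, 29.302291870117188), 3.3664605617523193)
top lid [398 266   6   5  24] [400.7 268.2] z122 [ 0.4263 -0.0564  0.122 ] z93 [ 0.4303 -0.0602  0.093 ] z11 [ 0.4416 -0.0708  0.011 ]
top mill [224 215   5   8  21] [226.2 217.8] z122 [0.5299 0.2817 0.122 ] z93 [0.5366 0.2869 0.093 ] z11 [0.5557 0.3016 0.011 ]
top mill [211 227   8  10  25] [214.5 230.9] z122 [0.5038 0.3042 0.122 ] z93 [0.5099 0.31   0.093 ] z11 [0.527  0.3264 0.011 ]
scene lid [244 230  13  20  99] [249.6 239.8] z122 [ 0.5048 -0.0704  0.122 ] z93 [ 0.4865 -0.0762  0.093 ] z11 [ 0.4351 -0.0926  0.011 ]
 rect ((249.5500030517578, 239.35000610351562), (6.957010269165039, 21.187259674072266), 18.43494987487793)
scene lid [246 267   5   4  17] [247.7 268.6] z122 [ 0.5847 -0.0615  0.122 ] z93 [ 0.5685 -0.0671  0.093 ] z11 [ 0.5228 -0.0828  0.011 ]
scene mill [403 243   2   3   4] [403.2 244. ] z122 [0.4778 0.301  0.122 ] z93 [0.4589 0.3047 0.093 ] z11 [0.4055 0.315  0.011 ]
scene mill [401 262   9  11  33] [405.2 267.5] z122 [0.5433 0.3065 0.122 ] z93 [0.5261 0.3103 0.093 ] z11 [0.4774 0.3211 0.011 ]
scene mill [402 277   2   4   6] [402.3 278.5] z122 [0.5735 0.3004 0.122 ] z93 [0.5571 0.3041 0.093 ] z11 [0.5105 0.3144 0.011 ]
```

View pics/crop1.png

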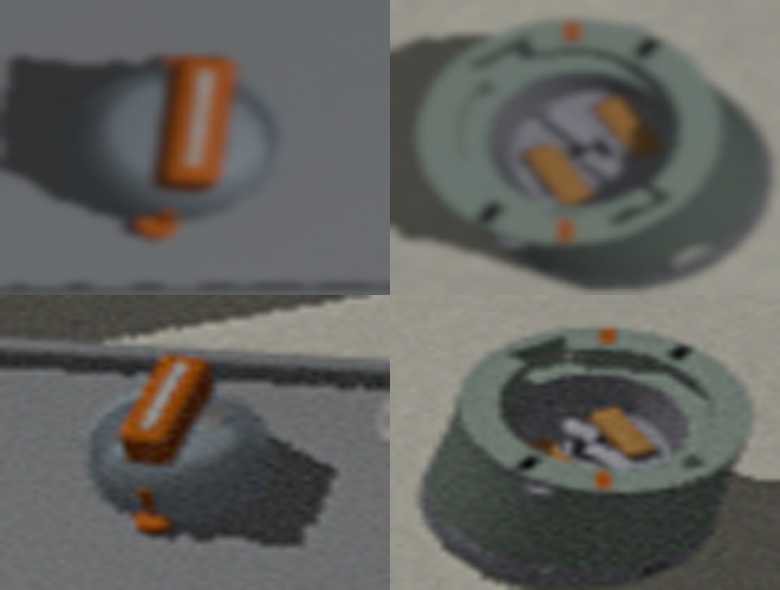

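The crop confirms it: the smoke dome with orange bar and a lug at the foot (top (401,268)), and the mill with its orange marks top/bottom at about (218,198) and (216,245), the notches counter-clockwise of them. Now the exact angles, and the shift to hover above the lid.

```bash
cat >> h.py <<'E'
def rel(target, yaw_deg):
    "shift (cm) and twist (deg) in tool axes from measured pose, to tool-down pose with x axis at yaw"
    s=bot.read_state();R0=R.from_rotvec(s["tcp_rot"])
    y=np.radians(yaw_deg);T=R.from_matrix(np.array([[np.cos(y),np.sin(y),0],[np.sin(y),-np.cos(y),0],[0,0,-1]]))
    return (R0.inv().apply(np.array(target)-s["position"])*100).round(2),(R0.inv()*T).as_rotvec(degrees=True).round(2)
def comps(c,lo,hi,box,amin=4):
    m=cv2.inRange(cv2.cvtColor(c["color"],cv2.COLOR_RGB2HSV),lo,hi);x0,y0,x1,y1=box
    q=np.zeros_like(m);q[y0:y1,x0:x1]=m[y0:y1,x0:x1]
    N,l,st,ce=cv2.connectedComponentsWithStats(q)
    return [(int(st[i,4]),ce[i],np.argwhere(l==i)[:,::-1]) for i in range(1,N) if st[i,4]>=amin]
E
python3 - <<'E'
from h import *
for n,bl,bm in(("top",(403,229,415,260),(185,190,255,260)),("scene",(240,225,262,262),(370,235,430,305))):
    c=cap(n)
    for a,ce,p in comps(c,(0,0,120),(179,110,255),bl,6):
        w=np.array([ray(c,*q,.093)[:2] for q in p]);d=cv2.fitLine(w.astype(np.float32),2,0,.01,.01).ravel()
        print(n,"stripe",a,ce.round(1),w.mean(0).round(4),np.degrees(np.arctan2(d[1],d[0])).round(1))
    for a,ce,p in comps(c,(0,110,70),(20,255,255),bm,3): print(n,"or",a,ce.round(1),ray(c,*ce,.122).round(4)[:2])
print(rel((.483,-.076,.25),-7))
E
```

```text
top stripe 61 [408.  242.4] [ 0.4817 -0.0765] -8.3
top stripe 20 [413.  252.1] [ 0.4621 -0.0857] -0.5
top or 7 [217.4 197.3] [0.5718 0.3001]
top or 52 [226.3 218.1] [0.5292 0.2814]
top or 74 [214.8 231.2] [0.5031 0.3035]
top or 12 [215.9 244.2] [0.4773 0.3007]
scene stripe 53 [252.7 225.9] [ 0.4447 -0.0754] -86.2
scene stripe 34 [249.7 238.4] [ 0.4824 -0.0767] -7.7
scene stripe 12 [243.2 239.9] [ 0.4886 -0.092 ] -40.0
scene or 9 [403.1 244.3] [0.4788 0.3007]
scene or 58 [405.1 267. ] [0.5418 0.3064]
scene or 7 [394.9 271.4] [0.5564 0.2826]
scene or 8 [402.5 278.5] [0.5735 0.3008]
(array([ 4.090e+01, -3.819e+01, -1.000e-02]), array([-4.000e-02,  1.000e-02,  3.128e+01]))
```

```bash
python3 -m pendant '{"grip":[0,0,0,0,0,0,0,0,0,0,0,0,0,0,0,0],"xyz":[[1,-1,0],[4,-4,0],[7,-7,0],[11,-10,0],[15,-14,0],[19,-18,0],[23,-21,0],[27,-25,0],[31,-29,0],[34,-32,0],[37,-34.5,0],[39,-36.5,0],[40,-37.5,0],[40.9,-38.1,0],[40.9,-38.1,0],[40.9,-38.1,0]],"twist":[[0,0,2],[0,0,5],[0,0,8],[0,0,11],[0,0,14],[0,0,17],[0,0,20],[0,0,23],[0,0,26],[0,0,28],[0,0,30],[0,0,32],[0,0,32.3],[0,0,32.3],[0,0,32.3],[0,0,32.3]]}'
python3 - <<'E'
from h import *
c=cap("wrist","w1.png")
print(rel((.482,-.0766,.25),-8),rel((.482,-.0766,.086),-8),c["fx"],[proj(c,(.482,-.0766,z)) for z in(.093,)])
E
```

```text
time_s: 2.3
position: [0.4832, -0.0778, 0.2499]
tcp_rot: [3.133, -0.221, -0.001]
force: [0.5, 1.2, 0.0]
grip_width: 1.002
grip_force: 0.0
(array([-0.14, -0.11, -0.01]), array([ 0.02,  0.01, -0.09])) (array([-0.13, -0.12, 16.39]), array([ 0.02,  0.01, -0.09])) 334.8793320920149 [(np.float64(319.6221665341914), np.float64(221.9681859971937))]
```

View pics/w1.png

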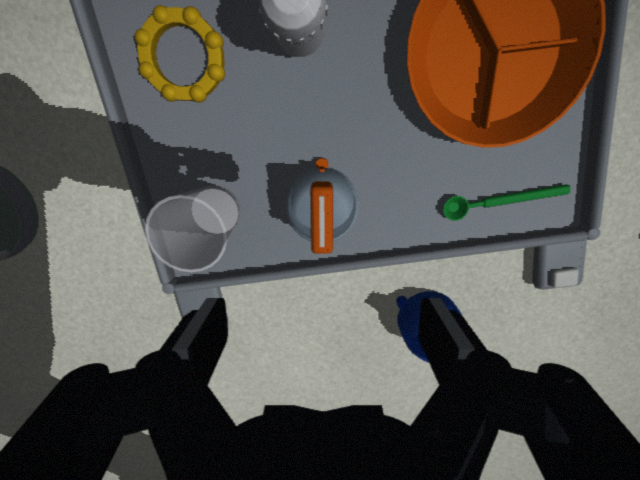

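Wrist view: the bar is centred at (322,221) between the fingers, running straight up the picture, lug at (322,162); the beaker stands to the left at (187,232). Half-close for clearance, go down, grip.

```bash
python3 -m pendant '{"grip":[0.4,0.45,0.45,0.45,0.45,0.45,0.45,0.45,0.45,0.45],"xyz":[[0,-0.1,0],[-0.1,-0.1,2],[-0.1,-0.1,5],[-0.1,-0.1,8],[-0.1,-0.1,11],[-0.1,-0.1,13.5],[-0.1,-0.1,15.5],[-0.1,-0.1,16.3],[-0.1,-0.1,16.3],[-0.1,-0.1,16.3]],"twist":[[0,0,0],[0,0,0],[0,0,0],[0,0,0],[0,0,0],[0,0,0],[0,0,0],[0,0,0],[0,0,0],[0,0,0]]}'
python3 -m pendant '{"grip":[0.7,1,1,1,1,1,1,1],"xyz":[[0,0,0],[0,0,0],[0,0,0],[0,0,0],[0,0,0],[0,0,0],[0,0,0],[0,0,0]],"twist":[[0,0,0],[0,0,0],[0,0,0],[0,0,0],[0,0,0],[0,0,0],[0,0,0],[0,0,0]]}'
python3 -m pendant '{"grip":[1,1,1,1,1,1,1],"xyz":[[0,0,-0.5],[0,0,-2],[0,0,-5],[0,0,-9],[0,0,-13],[0,0,-16],[0,0,-16]],"twist":[[0,0,0],[0,0,0],[0,0,0],[0,0,0],[0,0,0],[0,0,0],[0,0,0]]}'
python3 - <<'E'
from h import *
cap("wrist","w2.png")
print(bot.read_state()["force"],rel((.5253,.3006,.25),34.4))
E
```

```text
time_s: 3.6
position: [0.4833, -0.076, 0.0878]
tcp_rot: [3.134, -0.22, 0.002]
force: [1.0, 0.4, 0.7]
grip_width: 0.547
grip_force: 0.0
time_s: 4.6
position: [0.4832, -0.0761, 0.0877]
tcp_rot: [3.133, -0.22, 0.002]
force: [-1.7, -1.5, 6.2]
grip_width: 0.223
grip_force: 59.2
time_s: 5.48
position: [0.4842, -0.0759, 0.25]
tcp_rot: [3.132, -0.219, 0.009]
force: [0.8, -0.3, -1.5]
grip_width: 0.222
grip_force: 58.9
[-0.68549678 -0.60174992 -2.49098307] (array([ -1.07, -37.87,  -0.21]), array([  0.1 ,  -0.12, -42.42]))
```

View pics/w2.png

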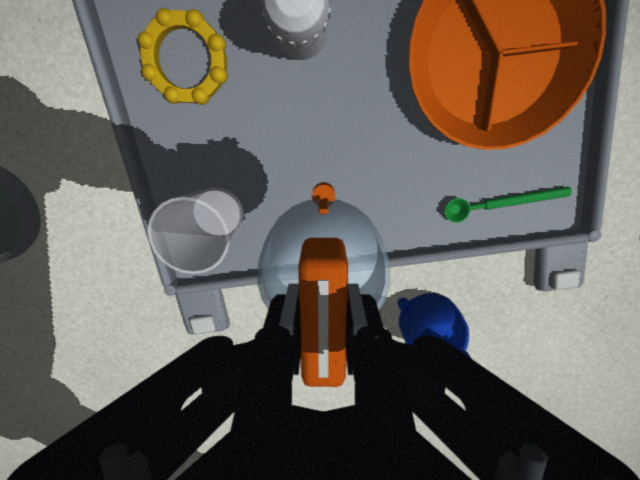

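Lid is held squarely, with a lug visible at (323,193) and the bar between the pads. Carrying it over the mill.

```bash
python3 -m pendant '{"grip":[1,1,1,1,1,1,1,1,1,1,1,1,1,1,1,1,1],"xyz":[[0,-1,0],[0,-3,0],[0,-6,0],[0,-9,0],[0,-12,0],[0,-15,0],[0,-18,0],[-0.5,-21,0],[-0.5,-24,0],[-0.5,-27,0],[-0.5,-30,0],[-1,-33,0],[-1,-35.5,0],[-1,-37,0],[-1,-37.9,0],[-1,-37.9,0],[-1,-37.9,0]],"twist":[[0,0,-1],[0,0,-4],[0,0,-7],[0,0,-10],[0,0,-13],[0,0,-17],[0,0,-21],[0,0,-25],[0,0,-29],[0,0,-32],[0,0,-35],[0,0,-38],[0,0,-40],[0,0,-42],[0,0,-42.4],[0,0,-42.4],[0,0,-42.4]]}'
python3 - <<'E'
from h import *
print(rel((.5263,.3013,.225),34.4))
E
```

```text
time_s: 7.65
position: [0.5258, 0.2997, 0.2468]
tcp_rot: [3.001, 0.926, -0.001]
force: [-0.4, -0.9, -0.8]
grip_width: 0.22
grip_force: 58.8
(array([ 0.13, -0.1 ,  2.18]), array([ 0.04,  0.04, -0.09]))
```

```bash
python3 -m pendant '{"grip":[1,1,1,1,1,1],"xyz":[[0.1,-0.1,0.5],[0.1,-0.1,1.5],[0.1,-0.1,2.5],[0.1,-0.1,3.2],[0.1,-0.1,3.3],[0.1,-0.1,3.3]],"twist":[[0,0,0],[0,0,0],[0,0,0],[0,0,0],[0,0,0],[0,0,0]]}'
python3 - <<'E'
from h import *
w=cap("wrist")["color"];t=cap("top")["color"];s=cap("scene")["color"]
f=lambda a,w,h:cv2.resize(a[:,:,::-1],(w,h),interpolation=cv2.INTER_CUBIC)
cv2.imwrite("pics/m1.png",np.hstack([f(w[100:460,140:500],480,480),np.vstack([f(s[225:305,362:442],240,240),f(t[185:265,175:255],240,240)])]))
print(rel((.5263,.3013,.212),34.4))
E
```

```text
time_s: 8.4
position: [0.5258, 0.3024, 0.214]
tcp_rot: [-3.001, -0.929, -0.0]
force: [-0.4, 0.1, -0.3]
grip_width: 0.219
grip_force: 58.8
(array([-0.04,  0.11,  0.24]), array([ 0.  , -0.04, -0.01]))
```

View pics/m1.png

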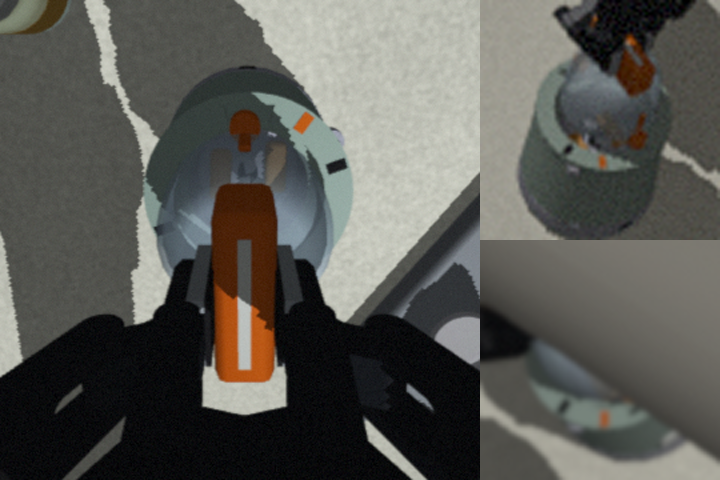

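The lug is at the crop's (245,122), over the notch; the orange pulse mark is at (303,122) to its right (clockwise) and the black one at (336,166). I'll measure lug against marks with this same camera.

```bash
python3 - <<'E'
from h import *
c=cap("wrist");s=bot.read_state();print(s["position"])
for a,ce,p in comps(c,(3,150,60),(18,255,255),(290,160,400,230),20): print(a,ce.round(1),p.min(0),p.max(0),"z122",ray(c,*ce,.122).round(4)[:2],"z137",ray(c,*ce,.137).round(4)[:2])
for a,ce,p in comps(c,(0,0,0),(179,255,45),(375,205,410,240),20): print("blk",a,ce.round(1),ray(c,*ce,.122).round(4)[:2])
u=np.array([np.cos(.6),np.sin(.6)]);m=np.array([.5253,.3006])
print("exp mark",m+[.047,0],proj(c,(m[0]+.047,m[1],.122)),"exp lock",m+.047*np.array([np.cos(.6),-np.sin(.6)]))
b=s["position"][2]-.0818;l=s["position"][:2]+u*(.040-.0012)
print("lug top exp",[proj(c,(*(s["position"][:2]+u*(r-.0012)),b+.0095)) for r in(.040,.047)])
E
```

```text
[0.52600387 0.30239915 0.21440104]
456 [323.3 195.8] [312 183] [334 213] z122 [0.555  0.3206] z137 [0.5576 0.3224]
114 [367.3 191.9] [361 185] [374 199] z122 [0.5735 0.2983] z137 [0.5747 0.3016]
blk 84 [391.6 224.2] [0.5651 0.2715]
exp mark [0.5723 0.3006] (np.float64(363.3861438823327), np.float64(191.44557005150864)) exp lock [0.56409077 0.2740618 ]
lug top exp [(np.float64(321.06503274594087), np.float64(195.1342845607382)), (np.float64(321.06080536286504), np.float64(183.43361459142992))]
```

```bash
python3 -m pendant '{"grip":[1,1,1,1,1,1],"xyz":[[0,0.14,0],[0,0.14,0.3],[0,0.14,0.6],[0,0.14,0.9],[0,0.14,0.9],[0,0.14,0.9]],"twist":[[0,0,0],[0,0,0],[0,0,0],[0,0,0],[0,0,0],[0,0,0]]}'
python3 - <<'E'
from h import *
c=cap("wrist");s=bot.read_state();print(s["position"],s["force"])
for a,ce,p in comps(c,(3,150,60),(18,255,255),(290,150,410,230),20): print(a,ce.round(1),p.min(0),p.max(0),ray(c,*ce,.122).round(4)[:2])
u=np.array([np.cos(.6),np.sin(.6)])
b=s["position"][2]-.0818
print("mark exp",proj(c,(.5723,.3006,.122)),"lug top exp",[proj(c,(*(s["position"][:2]+u*(r-.0012)),b+.0095)) for r in(.040,.047)], "notch ctr exp",proj(c,(*(np.array([.5253,.3006])+.044*u),.122)))
x0,y0,x1,y1=270,150,410,250
cv2.imwrite("pics/n1.png",cv2.resize(c["color"][y0:y1,x0:x1,::-1],(700,500),interpolation=cv2.INTER_CUBIC))
E
```

```text
time_s: 9.35
position: [0.5266, 0.3011, 0.205]
tcp_rot: [-3.001, -0.929, -0.0]
force: [0.9, -0.3, -1.4]
grip_width: 0.221
grip_force: 58.8
[0.52664274 0.30116454 0.20508909] [-0.01343303  0.82699345 -1.30267065]
458 [323.3 195.9] [312 183] [334 213] [0.5572 0.3204]
125 [366.9 194.4] [360 187] [374 202] [0.5734 0.2983]
mark exp (np.float64(362.90167840104283), np.float64(193.82056609630976)) lug top exp [(np.float64(321.0309372596879), np.float64(194.96047798013615)), (np.float64(321.02660991988), np.float64(183.2506663963835))] notch ctr exp (np.float64(320.65572561514676), np.float64(185.50773640833577))
```

View pics/n1.png

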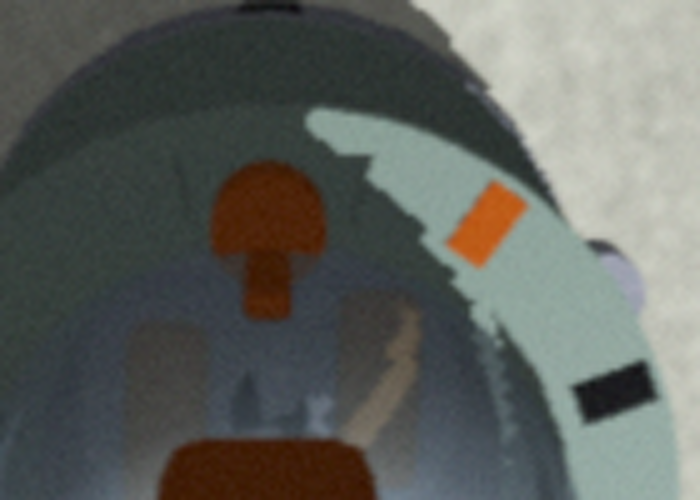

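The lug (269,210) is centred between the faint notch edges (182 and 358). Lowering in gentle steps.

```bash
python3 -m pendant '{"grip":[1,1,1,1,1,1,1],"xyz":[[0,0,0.2],[0,0,0.4],[0,0,0.6],[0,0,0.8],[0,0,1.0],[0,0,1.0],[0,0,1.0]],"twist":[[0,0,0],[0,0,0],[0,0,0],[0,0,0],[0,0,0],[0,0,0],[0,0,0]]}'
```

```text
time_s: 10.28
position: [0.5266, 0.3011, 0.1951]
tcp_rot: [-3.001, -0.929, -0.0]
force: [-1.0, -0.3, -1.8]
grip_width: 0.223
grip_force: 58.8
```

```bash
python3 -m pendant '{"grip":[1,1,1,1,1,1],"xyz":[[0,0,0.2],[0,0,0.4],[0,0,0.6],[0,0,0.75],[0,0,0.85],[0,0,0.85]],"twist":[[0,0,0],[0,0,0],[0,0,0],[0,0,0],[0,0,0],[0,0,0]]}'
```

```text
time_s: 11.02
position: [0.5267, 0.301, 0.1868]
tcp_rot: [3.001, 0.928, 0.0]
force: [-0.8, -0.9, 1.5]
grip_width: 0.221
grip_force: 59.2
```

```bash
python3 -m pendant '{"grip":[1,1,1],"xyz":[[0,0,0.1],[0,0,0.1],[0,0,0.1]],"twist":[[0,0,0],[0,0,0],[0,0,0]]}'
```

```text
time_s: 11.4
position: [0.5267, 0.301, 0.1868]
tcp_rot: [3.001, 0.928, 0.001]
force: [-3.6, -2.4, 9.1]
grip_width: 0.221
grip_force: 60.2
```

Seated (underside at 0.105, contact 9 N). Ease off slightly and twist part way.

```bash
python3 -m pendant '{"grip":[1,1,1,1,1,1,1,1],"xyz":[[0,0,-0.1],[0,0,-0.1],[0,0.01,-0.1],[0,0.02,-0.1],[0,0.03,-0.1],[0,0.04,-0.1],[0,0.04,-0.1],[0,0.04,-0.1]],"twist":[[0,0,0],[0,0,4],[0,0,8],[0,0,12],[0,0,16],[0,0,20],[0,0,20],[0,0,20]]}'
python3 - <<'E'
from h import *
s=bot.read_state();x=R.from_rotvec(s["tcp_rot"]).as_matrix()[:,0];print(np.degrees(np.arctan2(x[1],x[0])),s["wrist_torque"],s["position"],s["force"])
E
```

```text
time_s: 12.4
position: [0.527, 0.3009, 0.1868]
tcp_rot: [-3.117, -0.395, -0.001]
force: [-1.0, -2.0, 3.5]
grip_width: 0.22
grip_force: 59.6
14.458993006749616 [-0.22913572  0.37615494  0.04738601] [0.52696404 0.30087254 0.18678289] [-0.99385545 -1.95475303  3.50727312]
```

```bash
python3 -m pendant '{"grip":[1,1,1,1,1,1,1],"xyz":[[0,0.01,0],[0,0.02,0],[0,0.03,0],[0,0.03,0],[0,0.03,0],[0,0.03,0],[0,0.03,0]],"twist":[[0,0,4],[0,0,8],[0,0,12],[0,0,14.4],[0,0,14.4],[0,0,14.4],[0,0,14.4]]}'
python3 - <<'E'
from h import *
s=bot.read_state();x=R.from_rotvec(s["tcp_rot"]).as_matrix()[:,0];print(np.degrees(np.arctan2(x[1],x[0])),s["wrist_torque"],s["position"],s["force"])
c=cap("wrist")
for a,ce,p in comps(c,(3,150,50),(18,255,255),(250,120,420,430),20): print(a,ce.round(1),p.min(0),p.max(0),ray(c,*ce,.122).round(4)[:2])
f=lambda a,w,h:cv2.resize(a[:,:,::-1],(w,h),interpolation=cv2.INTER_CUBIC)
sc=cap("scene")["color"]
cv2.imwrite("pics/t1.png",np.hstack([f(c["color"][140:340,220:420],480,480),f(sc[230:310,365:430],320,480)[:, :]]))
E
```

```text
time_s: 13.28
position: [0.5271, 0.3007, 0.1868]
tcp_rot: [-3.141, -0.001, -0.001]
force: [-2.1, -1.0, 5.4]
grip_width: 0.223
grip_force: 59.7
0.04119467480663159 [-0.12985816  0.35924229  0.06688481] [0.52705587 0.30067499 0.186778  ] [-2.08930485 -1.04097196  5.35101417]
153 [324. 186.] [320 178] [328 194] [0.5734 0.2984]
120 [323.1 206.9] [319 200] [328 213] [0.5612 0.2989]
5551 [322.9 308.1] [299 238] [347 386] [0.4946 0.2989]
```

View pics/t1.png

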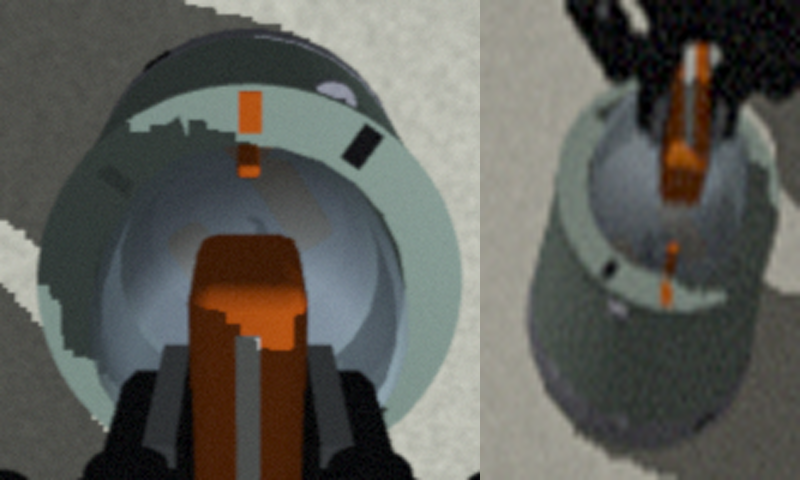

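The bar and lug neck (249,160) line up with the orange mark (250,112), and the lug is under the flange. Now hold for over 3 s.

```bash
Z='';
python3 -m pendant '{"grip":[1,1,1,1,1,1,1,1,1,1,1,1,1,1,1,1,1,1],"xyz":[[0,0,0],[0,0,0],[0,0,0],[0,0,0],[0,0,0],[0,0,0],[0,0,0],[0,0,0],[0,0,0],[0,0,0],[0,0,0],[0,0,0],[0,0,0],[0,0,0],[0,0,0],[0,0,0],[0,0,0],[0,0,0]],"twist":[[0,0,0],[0,0,0],[0,0,0],[0,0,0],[0,0,0],[0,0,0],[0,0,0],[0,0,0],[0,0,0],[0,0,0],[0,0,0],[0,0,0],[0,0,0],[0,0,0],[0,0,0],[0,0,0],[0,0,0],[0,0,0]]}'
python3 -m pendant '{"grip":[1,1,1,1,1,1,1,1,1,1,1,1,1,1,1,1,1,1],"xyz":[[0,0,0],[0,0,0],[0,0,0],[0,0,0],[0,0,0],[0,0,0],[0,0,0],[0,0,0],[0,0,0],[0,0,0],[0,0,0],[0,0,0],[0,0,0],[0,0,0],[0,0,0],[0,0,0],[0,0,0],[0,0,0]],"twist":[[0,0,0],[0,0,0],[0,0,0],[0,0,0],[0,0,0],[0,0,0],[0,0,0],[0,0,0],[0,0,0],[0,0,0],[0,0,0],[0,0,0],[0,0,0],[0,0,0],[0,0,0],[0,0,0],[0,0,0],[0,0,0]]}'
python3 - <<'E'
from h import *
c=cap("wrist")
L=comps(c,(3,150,50),(18,255,255),(250,120,420,430),20)
for a,ce,p in L: print(a,ce.round(1))
if len(L)==3 and all(abs(ce[0]-323)<3 for a,ce,p in L): print(bot.job_done())
E
```

```text
time_s: 15.62
position: [0.527, 0.3007, 0.1867]
tcp_rot: [-3.141, -0.001, -0.0]
force: [-1.3, -0.5, 4.9]
grip_width: 0.218
grip_force: 59.7
time_s: 17.88
position: [0.527, 0.3007, 0.1868]
tcp_rot: [-3.141, -0.001, -0.0]
force: [-1.0, -0.5, 4.3]
grip_width: 0.223
grip_force: 59.7
152 [324.  186.1]
117 [323.1 207. ]
5553 [322.9 308. ]
the job is handed in; nothing more can be done
None
```

The lid is fully home in the mill and twisted clockwise to the orange pulse mark; it was held there about 4.6 s and is still gripped there, and the job was handed in at about 18 s (no verdict came back).

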